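# Find the rocking tub lid and press it home

## Robot

A 6-joint arm with a two-finger parallel gripper is mounted at the origin on the work surface. World frame = base frame: x ahead of the robot, y to its left, z up, the work surface at z = 0. Lengths are in m, angles in rad, forces in N, time in s.
With the tool pointing down it reaches from about 0.35 to 0.775 m from the base axis. Payload 7.3 kg.
Tool frame: the origin (TCP) lies on the mounting face of the last link; the fingertips stand 178 mm ahead of it and the grasp point (between the pads) lies 159 mm ahead of it (robot.tcp_to_tips is the distance from the TCP to the fingertips, in m); z points along the fingers, y is the direction in which the jaws open and shut (so a half turn about z gives the same grasp; the last joint's range is limited). The gripper opens to 92 mm and grips with 3 to 60 N. Pads are 19 mm wide; open, the fingers measure 130 mm over their backs; the gripper's body (75 mm by 190 mm) begins 47 mm behind the grasp point.
Start: joints at [-1.268, 0.342, 1.524, -0, 1.275, -0.146], TCP at [0.228, -0.473, 0.405] pointing down, gripper open.
Joint ranges: [-2.53, 2.53], [-0.77, 2.02], [0.04, 2.7], [-1, 4.14], [0.28, 2.66], [-3.11, 3.11]. Speed limits (rad/s): [2.57, 2.57, 3.14, 3.14, 3.14, 3.14].

## Interface

Orientations are given as [roll, pitch, yaw] about the fixed x, y, z axes, in that order (R = Rz(yaw) Ry(pitch) Rx(roll)).
In Python, from cell import robot, viewer gives the robot as it stands.
- The arm moves only by the shell command python3 -m creep 'ROWS' [OPENING] [FORCE]. ROWS is JSON, a list that holds one entry, the list of rows, each a list of 6 numbers: the shift along the world's x, y, z in mm, then the turn, a rotation vector about the world's x, y, z in degrees. A call has 1 to 5 rows; each row shifts and turns the pose as measured when the row begins; what a row does not reach is not made up. A row lasts 1/12 s, in which the tool goes at most 41.7 mm and 7.16 degrees, less where a joint would pass 70% of its speed; a pose out of reach is approached as far as the arm can. A call with a gripper value outside its range is refused whole. OPENING is the closure, from -1 (fully open) to 1 (shut), set as the call begins (- or left out, the last holds). The fingers move at their own pace and stop on an object; FORCE is the grip in N (left out, the last holds). Time passes only in rows, so rows that do not move let the fingers close. It gives the time, the measured TCP pose, the force and the opening at its end, in the units of the state.
- robot.observe(): the state, without advancing time (a new reading comes with each control period).
- viewer.read_camera(name): name is "scene" or "side" or "wrist"; returns the picture (420x560x3 uint8, blue, green, red); there is no depth.
- viewer.camera_model(name): a dict with "fx", "fy", "cx", "cy" (pixels), "pose" (4x4, takes a point from camera to world coordinates); the wrist camera has in their place "mount" (4x4, takes a point from camera to tool coordinates, whose origin is the TCP and whose axes are the flange's). Camera axes: x right, y up, looking along -z (the intrinsics and any distortion apply to the point x, -y, -z); pixel columns grow to the right and rows downward; lengths in m; the calibration is good to about 2 mm. A picture is of the moment at which its call begins: read the wrist's pose just before it. camera_model takes no time and is no camera call.
- robot.hand_in(): hands the job in, once; it reports no verdict.
The state is a dict: "time": time; "qpos": joint angles; "qvel": joint speeds; "joint_efforts": joint torques, N m; "tool_pos": TCP position; "tool_rot": TCP orientation; "contact_force": force on the tool from outside, world axes, zero at the start; "torque": the same for the moment, N m; "opening": finger opening in m.
Only numpy, scipy, OpenCV 4.12 (cv2) and the standard library are available. Lean on these libraries where they do the work, as an engineer would, in place of code of your own. Each camera call takes 0.05 s, during which the arm holds its last target. There are 200 camera calls.

## Task

One of the five press-on lids in the parts tray is not home: it has ridden up on its tub's two catches, and it rocks when you push down near one of its short ends. Feel the lids with closed fingertips to find that one and press it down fully home without forcing it; then stay there and finish with the fingertips still pushing down on that lid and on no other, so that I can see which tub it was. Do not lift or shift any lid, and leave the other things alone.

Things in the scene. Friction and masses are not known exactly. Their poses are not given: they have to be found in the camera images.
- tray: Red steel tray, walls 46 mm high, on a plywood board (100 mm to either side in x) 8 to 45 mm high. Origin on the board under the middle of its row of five tubs; it reaches 82 mm to either side in x, 199 mm to -y and 288 mm to +y. The lids' centres lie at x = 0, y = -152, -76, 0, +76, +152 mm, long sides along the tray's x. The white tubs (fixed, 104 by 58 mm) stand in foam, one or another 4 mm deeper: neither height nor look shows if a lid is home.
- row_middle (a point): Point in the middle of the row of lids, level with their tops, 80 mm above the tray's origin (all five tops start level there, within 1 mm); axes as the tray's. Inside each tub, at the middle of each long wall, is a small catch, hidden under the lid; the loose lid rests on both, 4 mm above its tub's rim.
- lid_a: One of five identical grey press-on lids. 116 mm long (its x) by 70 mm wide (its y), 60 g: flat 3 mm top with a 12 mm skirt hanging loosely outside the tub's walls, a thumb tab at each short end, a blank label in the middle. Origin: centre of the skirt's lower edge; the top is 15 mm above; z up. Which letter has which place in the row, and which is loose, changes from start to start.
- lid_b: Same as lid_a. A lid that is home lies firm on its tub's rim all round and gives less than 1 mm wherever it is pressed, at 20 N too.
- lid_c: Same as lid_a. The loose lid starts level; pushed about 42 mm from its middle along its x, with 1 N or less, it tips about its y axis by about 0.08 rad, that end sinking 3 to 4 mm, then stops on the rim. It may stay tipped when let go. A hard push near an end (over about 20 N) may already drive it home.
- lid_d: Same as lid_a. The loose lid, pushed down at its middle, holds until about 12 N, then goes down 4 mm, stops firm on the rim and stays there when let go. So it ends 4 mm lower than the other four lids.
- lid_e: Same as lid_a. Neighbouring lids are 6 mm apart; their tops stand 34 mm above the tray's walls. The plastic is thin: a push of over 60 N cracks a lid.
- socket: Bystander: steel socket standing in the open pocket at the tray's end, 26 mm across, 38 mm high. Origin under its centre.
- nipple: Bystander: brass hose nipple standing in the same pocket, 28 mm across, 35 mm high. Origin under its centre.
- driver: Bystander: screwdriver with a blue handle, 200 mm long, lying on the bench beyond the tray's far side. Origin under its middle.
- soap: Bystander: pump bottle of hand cleaner, 60 mm across, 144 mm high, standing on the bench beside the tray's pocket end. Origin under its centre.
Things that resemble listed ones, but are neither listed nor needed, are in the scene too. What is shaped like the lid_b but green is not meant. Leave any purple look-alike of the lid_d alone.

How it is judged:
At the end, for the whole second after the job is handed in: The lid that was loose is at least 2.8 mm lower than at the start (home is 4 mm lower), the fingers push on it with more than 1 N and the robot touches no other lid, and all five lids are level within 0.03 rad and at rest (((z of lid_a in the frame of tray below 0.0622 m and contact force between the fingers and lid_a above 1 N and contact force between each of the arm, the fingers and lid_b below 0.5 N and contact force between each of the arm, the fingers and lid_c below 0.5 N and contact force between each of the arm, the fingers and lid_d below 0.5 N and contact force between each of the arm, the fingers and lid_e below 0.5 N) or (z of lid_b in the frame of tray below 0.0622 m and contact force between the fingers and lid_b above 1 N and contact force between each of the arm, the fingers and lid_a below 0.5 N and contact force between each of the arm, the fingers and lid_c below 0.5 N and contact force between each of the arm, the fingers and lid_d below 0.5 N and contact force between each of the arm, the fingers and lid_e below 0.5 N) or (z of lid_c in the frame of tray below 0.0622 m and contact force between the fingers and lid_c above 1 N and contact force between each of the arm, the fingers and lid_a below 0.5 N and contact force between each of the arm, the fingers and lid_b below 0.5 N and contact force between each of the arm, the fingers and lid_d below 0.5 N and contact force between each of the arm, the fingers and lid_e below 0.5 N) or (z of lid_d in the frame of tray below 0.0622 m and contact force between the fingers and lid_d above 1 N and contact force between each of the arm, the fingers and lid_a below 0.5 N and contact force between each of the arm, the fingers and lid_b below 0.5 N and contact force between each of the arm, the fingers and lid_c below 0.5 N and contact force between each of the arm, the fingers and lid_e below 0.5 N) or (z of lid_e in the frame of tray below 0.0622 m and contact force between the fingers and lid_e above 1 N and contact force between each of the arm, the fingers and lid_a below 0.5 N and contact force between each of the arm, the fingers and lid_b below 0.5 N and contact force between each of the arm, the fingers and lid_c below 0.5 N and contact force between each of the arm, the fingers and lid_d below 0.5 N)) and angle between each of lid_a, lid_b, lid_c, lid_d, lid_e's own z axis and vertical below 0.03 rad and linear speed of each of lid_a, lid_b, lid_c, lid_d, lid_e below 0.02 m/s); the arm keeps its last pose, push and grip.
It fails at once if a lid is lifted off its tub or carried along (z of any of lid_a, lid_b, lid_c, lid_d, lid_e in the frame of tray above 0.075 m or distance of any of lid_a, lid_b, lid_c, lid_d, lid_e from where it was at the start of the episode above 0.015 m).
It fails at once if a lid is pushed hard enough to crack (over 60 N) (contact force between the fingers and lid_a above 60 N or contact force between the fingers and lid_b above 60 N or contact force between the fingers and lid_c above 60 N or contact force between the fingers and lid_d above 60 N or contact force between the fingers and lid_e above 60 N).
It fails at once if a bystander is shoved (over 20 mm) (distance of any of socket, nipple, driver, soap from where it was at the start of the episode above 0.02 m).
It fails at once if a bystander is knocked over (angle between any of socket, nipple, soap's own z axis and vertical above 0.5 rad).
It also fails if it takes over 48 s, if anything falls off the work surface, if the arm or the gripper's body presses on something with over 40 N, if the wrist force passes 120 N, or if a joint passes its speed limit or range.

## Working session

There is one attempt and no reset: what is moved stays moved. The work goes in short steps, Python scripts to look and compute and a shell command to move; the robot and the scene stay as the last step left them, time stands still between calls to the robot, and variables do not carry over. Pictures are saved under pics/ and viewed, about 8 in all and at most 12, crops included, and the job is handed in when it is done.

```bash
mkdir -p pics; ls; python3 - <<'E'
from cell import robot, viewer
import cv2,numpy as np
np.set_printoptions(precision=4,suppress=True)
s=robot.observe()
for k,v in s.items(): print(k,v)
print(robot.tcp_to_tips)
for n in("scene","side","wrist"):
    cv2.imwrite(f"pics/{n}0.png",viewer.read_camera(n)); print(n,viewer.camera_model(n))
E
```

```text
pics
time 0.0
qpos [-1.268   0.3427  1.5251 -0.      1.2754 -0.146 ]
qvel [-0.0005  0.0009  0.0009  0.0012 -0.0008 -0.0006]
joint_efforts [ -0.0008 -43.1244 -24.4226   0.0715   0.0559  -0.0001]
tool_pos [ 0.2277 -0.4729  0.404 ]
tool_rot [-3.14   -0.0002  0.4487]
contact_force [-0.0356 -0.3097 -0.7528]
torque [ 0.0186 -0.0525  0.012 ]
opening 0.09196232301371297
0.178
scene {'fx': 393.8997981888206, 'fy': 393.8997981888206, 'cx': 274.8121071777262, 'cy': 214.31920620858097, 'pose': array([[-0.2875, -0.616 ,  0.7334,  1.1156],
       [ 0.9576, -0.2005,  0.207 ,  0.2513],
       [ 0.0196,  0.7618,  0.6475,  0.6097],
       [ 0.    ,  0.    ,  0.    ,  1.    ]])}
side {'fx': 407.5640922697337, 'fy': 407.5640922697337, 'cx': 278.38984089879403, 'cy': 206.3343341079613, 'pose': array([[-0.7276,  0.3589, -0.5847, -0.0896],
       [-0.6859, -0.3925,  0.6127,  0.732 ],
       [-0.0096,  0.8469,  0.5317,  0.6782],
       [ 0.    ,  0.    ,  0.    ,  1.    ]])}
wrist {'fx': 296.8552413149727, 'fy': 296.8552413149727, 'cx': 277.23959206086255, 'cy': 211.1556935147186, 'mount': array([[-0.0006,  0.9649,  0.2626,  0.0713],
       [ 1.    ,  0.0006,  0.0004, -0.0012],
       [ 0.0002,  0.2626, -0.9649,  0.0192],
       [ 0.    ,  0.    ,  0.    ,  1.    ]])}
```

View pics/scene0.png

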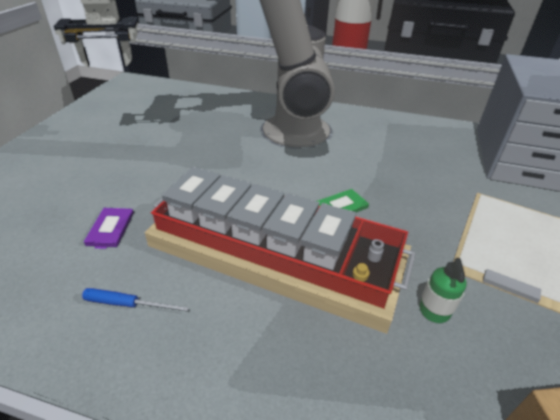

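View pics/side0.png

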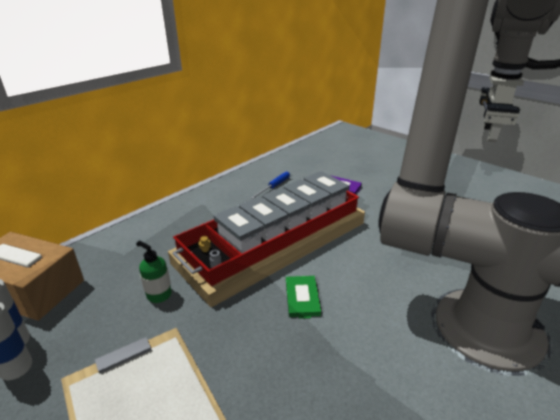

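The scene picture shows the five labels at about (192,184) (223,194) (257,203) (292,214) (330,226), with the pocket, and so tray +y, on the right. The side picture shows the same row reversed: (326,182) … (238,220). The socket and nipple stand in the pocket, with the soap beyond it. I'll fit the tray pose to both views.

```bash
cat > h.py <<'E'
import numpy as np,cv2
from cell import robot,viewer
from scipy.spatial.transform import Rotation as R
np.set_printoptions(precision=4,suppress=True)
def proj(m,P,pose=None):
    T=m["pose"] if pose is None else pose
    p=(np.asarray(P)-T[:3,3])@T[:3,:3]
    return np.c_[m["cx"]+m["fx"]*p[:,0]/-p[:,2], m["cy"]+m["fy"]*p[:,1]/p[:,2]]
def labels(img,guess,w=14):
    out=[]
    for g in guess:
        x,y=g; c=img[y-w:y+w,x-w:x+w].astype(int)
        m=(c.min(2)>195).astype(np.uint8)
        n,l,st,ce=cv2.connectedComponentsWithStats(m)
        i=1+np.argmin([np.hypot(*(ce[k]-w))-st[k,4]*.05 for k in range(1,n)])
        out.append(ce[i]+[x-w,y-w]); print(g,out[-1],st[i,4])
    return np.array(out)
E
python3 - <<'E'
from h import *
from scipy.optimize import least_squares
A=labels(cv2.imread("pics/scene0.png"),[(192,184),(223,194),(257,203),(292,214),(330,226)])
B=labels(cv2.imread("pics/side0.png"),[(326,182),(306,190),(285,199),(262,210),(238,220)])
ms,mb=viewer.camera_model("scene"),viewer.camera_model("side")
ys=np.array([-.152,-.076,0,.076,.152])
def pts(q): return np.c_[q[0]-ys*np.sin(q[3]),q[1]+ys*np.cos(q[3]),0*ys+q[2]]
f=lambda q:np.r_[(proj(ms,pts(q))-A).ravel(),(proj(mb,pts(q))-B).ravel()]
best=min((least_squares(f,[.5,0,.1,a]) for a in(0,1.5,3,-1.5)),key=lambda r:r.cost)
print(best.x,best.cost,best.fun.round(1));print(pts(best.x))
E
```

```text
(192, 184) [191.1779 183.5215] 163
(223, 194) [222.7429 193.0171] 175
(257, 203) [256.3141 202.9424] 191
(292, 214) [291.7204 213.5355] 211
(330, 226) [329.2944 224.7403] 231
(326, 182) [326.0448 180.806 ] 67
(306, 190) [306.2857 189.4416] 77
(285, 199) [285.2    198.7333] 90
(262, 210) [262.39 208.61] 100
(238, 220) [237.7913 219.4   ] 115
[ 0.5376  0.049   0.1193 -0.128 ] 0.38202853837379713 [ 0.  -0.2 -0.  -0.2 -0.2 -0.2 -0.2 -0.2 -0.2 -0.2 -0.4  0.3 -0.2  0.2
 -0.2  0.1 -0.1  0.2 -0.1  0.1]
[[ 0.5182 -0.1018  0.1193]
 [ 0.5279 -0.0264  0.1193]
 [ 0.5376  0.049   0.1193]
 [ 0.5473  0.1244  0.1193]
 [ 0.557   0.1997  0.1193]]
```

```bash
python3 -m creep '[[[19,29,-4,0,0,-3],[19,29,-4,0,0,-3],[19,29,-4,0,0,-3],[19,29,-4,0,0,-3],[19,29,-4,0,0,-3]]]' 1 20; python3 -m creep '[[[19,29,-5,0,0,-3],[19,29,-5,0,0,-3],[19,29,-5,0,0,-3],[19,29,-5,0,0,-3],[19,29,-5,0,0,-3]]]'
```

```text
time: 0.57
tool_pos: [0.3218, -0.3277, 0.3822]
tool_rot: [3.142, 0.002, 0.166]
contact_force: [1.9, -0.2, 0.0]
opening: 0.0628
time: 0.98
tool_pos: [0.4193, -0.1746, 0.3559]
tool_rot: [-3.141, 0.002, -0.111]
contact_force: [1.0, -0.5, -0.5]
opening: 0.0297
```

```bash
cat > st.py <<'E'
from h import *
import sys
s=robot.observe(); p=s["tool_pos"]; a=-.128
c=np.array([.5376,.049]);r=R.from_euler('xyz',s["tool_rot"]).as_matrix()
d=np.asarray(p[:2])-c; ex=np.array([np.cos(a),np.sin(a)]); ey=np.array([-ex[1],ex[0]])
tip=np.asarray(p)+r[:,2]*.178
dt=tip[:2]-c
print("t",round(s["time"],2),"tip",tip,"tray xy mm",1e3*dt@ex,1e3*dt@ey,"yaw err deg",np.degrees(np.arctan2(r[1,1],r[0,1])-np.pi/2-a),"axis",r[:,2],"F",np.array(s["contact_force"]),"op",s["opening"])
E
python3 st.py
```

```text
t 0.98 tip [ 0.4189 -0.1746  0.1779] tray xy mm -89.16104604181251 -236.88715563717938 yaw err deg -179.0430624566562 axis [-0.0021  0.0004 -1.    ] F [ 1.0312 -0.4932 -0.5419] op 0.029691523924425162
```

```bash
python3 -m creep '[[[18,26,-10,0,0,-1],[19,26,-10,0,0,0],[19,26,-10,0,0,0],[0,0,0,0,0,0],[0,0,0,0,0,0]]]'; python3 st.py; python3 - <<'E'
from h import *
s=robot.observe();T=np.eye(4);T[:3,:3]=R.from_euler('xyz',s["tool_rot"]).as_matrix();T[:3,3]=s["tool_pos"]
m=viewer.camera_model("wrist");P=T@m["mount"];im=viewer.read_camera("wrist")
c=np.array([.5376,.049,.1193]);a=-.128
ex=np.array([np.cos(a),np.sin(a),0]);ey=np.array([-ex[1],ex[0],0])
for y in(-.152,-.076):
    q=proj(m,[c+ey*y+ex*i*.058+ey*j*.035 for i,j in((1,1),(1,-1),(-1,-1),(-1,1))],P)
    cv2.polylines(im,[q.astype(int)],True,(0,0,255),1)
cv2.imwrite("pics/w1.png",im)
E
```

```text
time: 1.4
tool_pos: [0.4793, -0.0861, 0.323]
tool_rot: [-3.14, 0.003, -0.125]
contact_force: [-0.6, -0.4, -0.3]
opening: 0.0006
t 1.4 tip [ 0.4788 -0.0857  0.145 ] tray xy mm -41.162303293018745 -141.12045075781654 yaw err deg -179.85111113302943 axis [-0.0032  0.0021 -1.    ] F [-0.6059 -0.3502 -0.3154] op 0.0005663094194189558
```

View pics/w1.png

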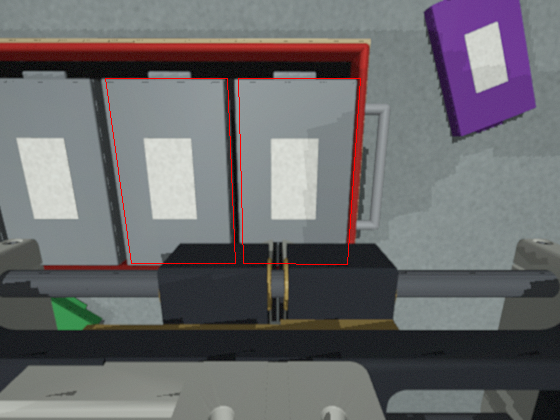

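The projected outlines (lids at about x 105–235 and 237–355, rows 78–264) match the lids within about 2 mm. The dark blocks at rows 243–320 could be wide fingers, so I'll check the gripper from outside.

```bash
python3 - <<'E'
from h import *
a=viewer.read_camera("scene")[80:260,120:340];b=viewer.read_camera("side")[80:260,240:460]
cv2.imwrite("pics/s1.png",cv2.resize(np.hstack([a,b]),(800,327),interpolation=cv2.INTER_CUBIC))
E
```

```text
(no output)
```

View pics/s1.png

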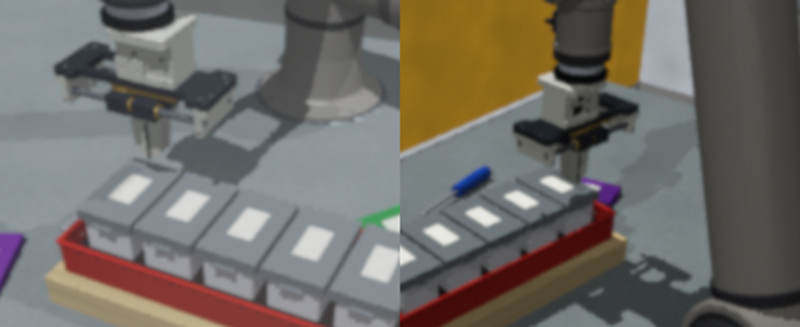

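The closed fingers are slim, so the dark blocks are higher up. I'll probe the −x end of lid 1 (the lid at tray y −152).

```bash
python3 -m creep '[[[-1,-11,-8,0,0,0],[0,0,-8,0,0,0],[0,0,-2,0,0,0],[0,0,0,0,0,0]]]'; python3 st.py;python3 -m creep '[[[0,0,-2,0,0,0],[0,0,-2,0,0,0]]]'; python3 st.py
```

```text
time: 1.88
tool_pos: [0.4761, -0.1037, 0.305]
tool_rot: [-3.141, 0.0, -0.135]
contact_force: [0.5, 1.0, 0.6]
opening: 0.0006
t 1.88 tip [ 0.476  -0.1036  0.127 ] tray xy mm -41.57135458149564 -159.2253211432455 yaw err deg -180.38736316344335 axis [-0.0004  0.0003 -1.    ] F [0.5451 1.019  0.573 ] op 0.0006468253777823006
time: 2.05
tool_pos: [0.4758, -0.1048, 0.3008]
tool_rot: [-3.141, 0.0, -0.137]
contact_force: [0.3, 0.1, 0.5]
opening: 0.0006
t 2.05 tip [ 0.4757 -0.1047  0.1228] tray xy mm -41.77029694658431 -160.38035955520056 yaw err deg -180.5190995709311 axis [-0.0004  0.0003 -1.    ] F [0.2965 0.0666 0.5309] op 0.0005810263421146774
```

```bash
python3 -m creep '[[[0,7,-1,0,0,0.5],[0,0,-1,0,0,0]]]';python3 st.py; for i in 1 2 3; do python3 -m creep '[[[0,0,-1,0,0,0]]]' | egrep 'pos|force'; done; python3 st.py
```

```text
time: 2.22
tool_pos: [0.4756, -0.0975, 0.2985]
tool_rot: [-3.141, 0.001, -0.129]
contact_force: [-3.4, 8.2, 15.6]
opening: 0.0005
t 2.22 tip [ 0.4755 -0.0974  0.1205] tray xy mm -42.9117748551188 -153.11360457225672 yaw err deg -180.04877500916857 axis [-0.0006  0.0009 -1.    ] F [-3.421   8.2484 15.6008] op 0.0005294688908064611
tool_pos: [0.4756, -0.0972, 0.2985]
contact_force: [-6.7, -3.7, 18.8]
tool_pos: [0.4755, -0.097, 0.2986]
contact_force: [-4.3, -1.5, 10.3]
tool_pos: [0.4754, -0.0968, 0.2986]
contact_force: [-3.5, -1.5, 8.5]
t 2.47 tip [ 0.4755 -0.0972  0.1206] tray xy mm -42.90189545082252 -152.9666411564568 yaw err deg -179.85036885243142 axis [ 0.0006 -0.0023 -1.    ] F [-3.503  -1.5072  8.4753] op 0.0003574660713722354
```

Lid 1 is firm: it stopped at tip z 0.1206 and had not touched at 0.1228. On to lid 2.

```bash
python3 -m creep '[[[0,0,10,0,0,0],[4,32,0,0,0,0],[4,26,0,0,0,0],[1,8,0,0,0,0],[0,0,0,0,0,0]]]' >/dev/null; python3 st.py
```

```text
t 2.88 tip [ 0.4855 -0.0291  0.1323] tray xy mm -41.74243491223173 -84.12365109217946 yaw err deg -179.84850852645673 axis [ 0.0038 -0.0038 -1.    ] F [-0.3201 -0.1067 -0.2661] op 0.00012528078169946874
```

```bash
python3 -m creep '[[[1,7,-5,0,0,0],[0,0,-2,0,0,0],[0,0,-1,0,0,0]]]' >/dev/null; python3 st.py;  for i in 1 2 3 4 ; do python3 -m creep '[[[0,0,-1,0,0,0]]]' | egrep 'pos|force'; done; python3 st.py
```

```text
t 3.13 tip [ 0.4866 -0.0221  0.1237] tray xy mm -41.46899171893451 -77.0706886168598 yaw err deg -179.72906801872648 axis [ 0.0044 -0.0047 -1.    ] F [ 0.053  -0.4012  0.8478] op 0.0004489663435229623
tool_pos: [0.4858, -0.0218, 0.3002]
contact_force: [0.1, -0.3, 0.2]
tool_pos: [0.4857, -0.0224, 0.2989]
contact_force: [-0.4, 0.7, 0.1]
tool_pos: [0.4857, -0.0226, 0.2985]
contact_force: [-5.5, 6.6, 20.4]
tool_pos: [0.4856, -0.0228, 0.2985]
contact_force: [-5.0, 4.1, 15.2]
t 3.47 tip [ 0.4863 -0.0234  0.1205] tray xy mm -41.62369179402229 -78.30849102788237 yaw err deg -179.9066893682342 axis [ 0.0038 -0.0032 -1.    ] F [-4.9966  4.0985 15.2001] op 4.2830880176368254e-05
```

Lid 2 is firm too, at the same 0.1205. Lid 3.

```bash
python3 -m creep '[[[0,0,10,0,0,0],[5,34,0,0,0,0],[4,27,0,0,0,0],[1,9,0,0,0,0],[0,3,-4,0,0,0]]]' >/dev/null; python3 st.py; python3 -m creep '[[[0,0,-3,0,0,0],[0,0,-1,0,0,0]]]' >/dev/null; python3 st.py;  for i in 1 2 3 4 5; do python3 -m creep '[[[0,0,-0.7,0,0,0]]]' | egrep 'pos|force'; done; python3 st.py
```

```text
t 3.88 tip [0.4978 0.0478 0.1281] tray xy mm -39.29687817810547 -6.303219540173484 yaw err deg -180.35481023984119 axis [ 0.0071 -0.004  -1.    ] F [-0.6506 -0.1653 -0.2412] op 0.00037769710901422503
t 4.05 tip [0.4972 0.0473 0.1228] tray xy mm -39.802085874733486 -6.85334926043349 yaw err deg -180.27054793033895 axis [ 0.0057 -0.0045 -1.    ] F [ 0.6965  0.7342 -0.5293] op 9.944593596912396e-05
tool_pos: [0.4961, 0.0473, 0.2996]
contact_force: [0.3, -0.4, -0.4]
tool_pos: [0.496, 0.0465, 0.2986]
contact_force: [-1.8, 3.9, 12.4]
tool_pos: [0.496, 0.0463, 0.2985]
contact_force: [-4.5, 7.0, 15.7]
tool_pos: [0.4959, 0.046, 0.2986]
contact_force: [-2.6, 4.7, 7.7]
tool_pos: [0.4958, 0.0458, 0.2986]
contact_force: [-2.2, 2.6, 6.0]
t 4.47 tip [0.4968 0.0456 0.1206] tray xy mm -40.03196266829399 -8.559208366707379 yaw err deg -180.5740621554165 axis [ 0.0054 -0.0009 -1.    ] F [-2.2243  2.6257  5.9836] op 0.00012157523276288006
```

Lid 3 is firm. Lid 4.

```bash
python3 -m creep '[[[0,0,10,0,0,0],[4,35,0,0,0,0],[4,32,0,0,0,0],[1,11,0,0,0,0],[0,4,-4,0,0,0]]]' >/dev/null; python3 st.py; python3 -m creep '[[[0,3,-3,0,0,0],[0,0,-1,0,0,0]]]' >/dev/null; python3 st.py;  for i in 1 2 3 4 5; do python3 -m creep '[[[0,0,-0.7,0,0,0]]]' | egrep 'pos|force'; done; python3 st.py
```

```text
t 4.88 tip [0.5073 0.1249 0.128 ] tray xy mm -39.74647711362246 71.38058188619789 yaw err deg -181.10619164688538 axis [ 0.0079 -0.0016 -1.    ] F [ 0.0099 -0.1895  0.585 ] op 0.0002007926832652444
t 5.05 tip [0.5067 0.1274 0.1226] tray xy mm -40.70199294717421 73.83891948032465 yaw err deg -181.03923251623988 axis [ 0.0062 -0.0023 -1.    ] F [-0.8365 -0.6274 -1.1269] op 0.0003806602031747249
tool_pos: [0.5054, 0.1271, 0.2994]
contact_force: [0.1, -0.2, -0.2]
tool_pos: [0.5054, 0.1264, 0.2986]
contact_force: [-4.3, 4.4, 13.0]
tool_pos: [0.5053, 0.1261, 0.2985]
contact_force: [-4.3, 6.7, 12.7]
tool_pos: [0.5053, 0.1257, 0.2986]
contact_force: [-1.8, 2.6, 6.3]
tool_pos: [0.5053, 0.1253, 0.2986]
contact_force: [-0.5, 2.3, 6.2]
t 5.47 tip [0.5064 0.1256 0.1206] tray xy mm -40.735153432530765 71.99929853328376 yaw err deg -181.33069614740978 axis [ 0.0062  0.0015 -1.    ] F [-0.4957  2.3203  6.2185] op 0.0006176448845899504
```

Lid 4 is firm, which leaves lid 5. I'll probe it to confirm.

```bash
python3 -m creep '[[[0,0,10,0,0,0],[4,34,0,0,0,0.5],[4,30,0,0,0,0.5],[1,9,0,0,0,0],[0,3,-4,0,0,0]]]' >/dev/null; python3 st.py; python3 -m creep '[[[0,2,-3,0,0,0],[0,0,-1,0,0,0]]]' >/dev/null; python3 st.py;  for i in 1 2 3 4 5; do python3 -m creep '[[[0,0,-0.7,0,0,0]]]' | egrep 'pos|force'; done; python3 st.py
```

```text
t 5.88 tip [0.5174 0.1988 0.1304] tray xy mm -39.17386375184307 145.9519733176409 yaw err deg -180.7573761959868 axis [ 0.0093  0.0006 -1.    ] F [ 1.0111 -0.7511  0.0148] op 0.00030641511696655665
t 6.05 tip [0.517  0.1999 0.1258] tray xy mm -39.709233248156735 147.06960937044215 yaw err deg -180.72345546358522 axis [ 0.0084 -0.0004 -1.    ] F [-0.0171 -0.1206 -0.8177] op 0.0006380442686591207
tool_pos: [0.5154, 0.1991, 0.3027]
contact_force: [0.2, -0.7, 0.1]
tool_pos: [0.5153, 0.1982, 0.3017]
contact_force: [-0.8, 0.2, -0.3]
tool_pos: [0.5153, 0.1974, 0.3008]
contact_force: [-0.2, 0.3, -0.7]
tool_pos: [0.5153, 0.1967, 0.3]
contact_force: [0.4, -0.3, 0.0]
tool_pos: [0.5154, 0.1963, 0.2992]
contact_force: [0.5, 0.1, 0.4]
t 6.47 tip [0.5164 0.1959 0.1212] tray xy mm -39.79916842897814 142.98369634923802 yaw err deg -180.95267315721713 axis [ 0.0057 -0.002  -1.    ] F [0.4972 0.0976 0.4293] op 0.00025663193710374617
```

```bash
for i in 1 2 3 4 5 6; do python3 -m creep '[[[0,1,-0.7,0,0,0]]]' | egrep 'pos|force'; done; python3 st.py
```

```text
tool_pos: [0.5154, 0.1969, 0.2985]
contact_force: [-0.2, 1.1, 0.7]
tool_pos: [0.5154, 0.1978, 0.2978]
contact_force: [-0.2, -1.0, 0.1]
tool_pos: [0.5155, 0.1988, 0.2971]
contact_force: [0.1, -0.8, 0.2]
tool_pos: [0.5155, 0.1999, 0.2963]
contact_force: [-0.1, -1.4, 0.9]
tool_pos: [0.5156, 0.2008, 0.296]
contact_force: [-2.4, -4.8, 8.3]
tool_pos: [0.5156, 0.2016, 0.296]
contact_force: [-1.9, -5.2, 8.0]
t 6.97 tip [0.5169 0.2008 0.118 ] tray xy mm -39.91326890208524 147.95416789791756 yaw err deg -180.97373261267776 axis [ 0.0071 -0.0041 -1.    ] F [-1.9315 -5.2267  7.9995] op 0.0006532536693602349
```

Lid 5 is the loose one: its end gave way at under 1 N and stopped 2.6 mm lower than the other four did. Now its middle.

```bash
python3 -m creep '[[[0,0,9,0,0,0],[20,0,0,0,0,0.5],[14,0,0,0,0,0.5],[4,0,0,0,0,0],[0,0,0,0,0,0]]]' >/dev/null; python3 st.py
```

```text
t 7.38 tip [0.5558 0.202  0.1297] tray xy mm -1.5253049556392568 154.10279402927796 yaw err deg -179.87256324657184 axis [ 0.0081 -0.0031 -1.    ] F [-0.6697  0.7706  0.9241] op 0.00029226495282677633
```

```bash
python3 -m creep '[[[1,-1,-4,0,0.4,0],[0,0,-2,0,0,0]]]' >/dev/null; python3 st.py; for i in 1 2 3 4 5 6 7 8; do python3 -m creep '[[[0,0,-1,0,0,0]]]' | egrep 'pos|force'; done; python3 st.py
```

```text
t 7.55 tip [0.5549 0.2013 0.1238] tray xy mm -2.3147752028913473 153.234410529136 yaw err deg -179.87622319340764 axis [ 0.0006 -0.0029 -1.    ] F [ 0.4463 -0.5303  0.5144] op 0.0003441021400145531
tool_pos: [0.5542, 0.2018, 0.3003]
contact_force: [0.3, -0.1, -0.2]
tool_pos: [0.5537, 0.2018, 0.299]
contact_force: [0.8, 0.4, 0.2]
tool_pos: [0.5535, 0.2018, 0.2985]
contact_force: [-1.7, -0.7, 10.7]
tool_pos: [0.5533, 0.2019, 0.2985]
contact_force: [-2.7, -1.0, 9.8]
tool_pos: [0.5531, 0.2018, 0.2985]
contact_force: [-0.7, -1.6, 7.0]
tool_pos: [0.5529, 0.2018, 0.2985]
contact_force: [-1.1, -0.4, 6.1]
tool_pos: [0.5528, 0.2018, 0.2985]
contact_force: [-1.1, -0.5, 5.6]
tool_pos: [0.5525, 0.2018, 0.2985]
contact_force: [-2.0, -0.9, 6.8]
t 8.22 tip [0.5534 0.2013 0.1205] tray xy mm -3.796705063032256 153.0454553764471 yaw err deg -179.8334676206054 axis [ 0.0047 -0.003  -1.    ] F [-2.0353 -0.8735  6.7607] op 0.00041954127889451696
```

It holds on its catches at 0.1205 with about 7 N. I'll push somewhat harder.

```bash
for i in 1 2 ; do python3 -m creep '[[[0.3,0,-2,0,0,0]]]' | egrep 'pos|force'; done;  python3 -m creep '[[[1,0,-2.5,0,0,0]]]' | egrep 'pos|force'; python3 st.py
```

```text
tool_pos: [0.5525, 0.2018, 0.2979]
contact_force: [-4.8, -1.2, 10.2]
tool_pos: [0.5523, 0.2019, 0.2974]
contact_force: [-3.0, -2.1, 10.8]
tool_pos: [0.5525, 0.2019, 0.2963]
contact_force: [-6.7, -0.4, 11.4]
t 8.47 tip [0.5535 0.2014 0.1183] tray xy mm -3.6572878911208324 153.13825436254015 yaw err deg -179.7977172996316 axis [ 0.0055 -0.0031 -1.    ] F [-6.6696 -0.4258 11.4015] op 0.0006132799834820177
```

It's going down.

```bash
for i in 1 2 3 4 5; do python3 -m creep '[[[0.5,0,-2,0,0,0]]]' | egrep 'pos|force'; done; python3 st.py
```

```text
tool_pos: [0.5525, 0.2019, 0.2957]
contact_force: [-3.6, -2.3, 11.7]
tool_pos: [0.5524, 0.2019, 0.2952]
contact_force: [-4.8, -1.2, 11.3]
tool_pos: [0.5524, 0.2019, 0.2947]
contact_force: [-4.3, -0.3, 11.9]
tool_pos: [0.5523, 0.2019, 0.2945]
contact_force: [-6.2, -1.9, 16.2]
tool_pos: [0.5523, 0.2019, 0.2946]
contact_force: [-7.0, -1.3, 15.1]
t 8.88 tip [0.5536 0.2013 0.1166] tray xy mm -3.601778052638858 153.09732365009623 yaw err deg -179.73539426545707 axis [ 0.0074 -0.0034 -1.    ] F [-6.9501 -1.2581 15.1062] op 0.0005589460177709315
```

```bash
python3 -m creep '[[[0.5,0,-4,0,0,0],[0.5,0,-3,0,0,0],[0,0,-2,0,0,0],[0,0,-2,0,0,0]]]'; python3 - <<'E'
from h import *
for k in range(14):
    im=viewer.read_camera(["scene","side"][k%2])
    if k%2==0: a=im
    if k%4==1: s=robot.observe();print(s["time"],np.array(s["tool_pos"]),np.array(s["contact_force"]))
b=im[120:300,140:380];a=a[100:280,140:380]
cv2.imwrite("pics/end.png",cv2.resize(np.hstack([a,b]),(800,300),interpolation=cv2.INTER_CUBIC))
E
```

```text
time: 9.22
tool_pos: [0.5511, 0.2019, 0.2946]
tool_rot: [3.14, -0.014, -0.122]
contact_force: [-3.6, -1.4, 10.2]
opening: 0.0005
9.3167 [0.5511 0.2019 0.2946] [-4.5504 -1.9513 11.6393]
9.5167 [0.5511 0.2019 0.2946] [-3.7107 -1.9645 11.7572]
9.7167 [0.5511 0.2019 0.2946] [-3.1672 -1.2112 11.6268]
9.9167 [0.5511 0.2019 0.2946] [-2.865  -2.2354 11.0453]
```

View pics/end.png

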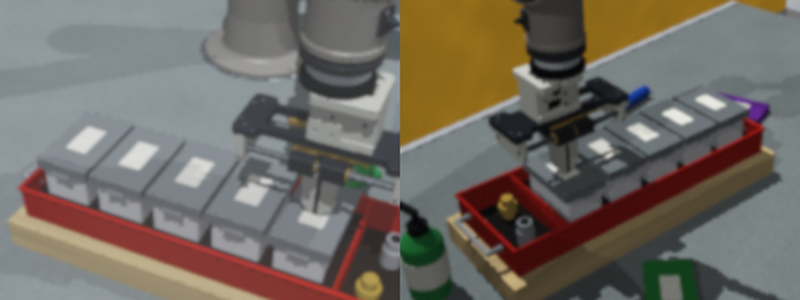

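The picture shows the fingertips on the label of the lid next to the pocket, touching no other lid, with the bystanders in place. The push holds steady at about 11 N, so I'm handing in.

```bash
python3 -c "
from cell import robot
print(robot.hand_in())"; python3 st.py
```

```text
the job is handed in; nothing more can be done
None
the job is handed in; nothing more can be done
```

The loose lid was the one next to the pocket, at tray y = +152 mm. It is now pressed home, and I handed in with the fingertips still pushing on it.

- **Finding it:** I pressed each lid near its −x end. The other four stopped firm with the tips at a height of 0.1205–0.1206 m, under roughly 13–20 N at peak. This one gave way at under about 1 N and stopped 2.6 mm lower. That is a little less than the 3–4 mm you gave, but none of the others gave way like that.
- **Pressing it home:** Pushed at its middle, it held on the catches, then gave at about 10–12 N (you gave about 12 N). It went down 3.9 mm and stopped firm at about 16 N. The highest vertical force I read on any lid was about 20 N.
- **Last checks:** The push held steady at about 11–12 N for 0.7 s before hand-in, and the tool did not move. The last picture showed the tips on that lid only and the socket, nipple and soap standing. I did not check the screwdriver closely.
- **Not measured:** I did not measure the lids' tilt directly. The job was handed in at about 10 s, and hand-in reported no verdict.

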